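# Loosen the left-hand nut of the pot-foot grinder

## Robot

A 6-joint arm with a two-finger parallel gripper is mounted at the origin on the work surface. World frame = base frame: x ahead of the robot, y to its left, z up, the work surface at z = 0. Lengths are in mm, angles in rad, forces in N, time in s.
With the tool pointing down it reaches from about 275 to 750 mm from the base axis. Payload 10.2 kg.
Tool frame: the origin (TCP) lies midway between the tips of the shut fingers; the grasp point (between the pads) lies 19 mm behind it; z points along the fingers, y is the line along which they close (so a half turn about z gives the same grasp; the last joint's range is limited). The gripper opens to 85 mm and grips with 20 to 120 N. Pads are 22 mm wide; open, the fingers measure 114 mm over their backs; the gripper's body (76 mm by 85 mm) begins 54 mm behind the grasp point. The pads swing forward as they close: fully open they stand 13 mm farther back than shut.
Start: joints at [-1.555, 0.313, 1.498, -0, 1.331, -0.223], TCP at [124.168, -510.111, 211.094] pointing down, gripper open.
Joint ranges: [-2.94, 2.94], [-0.97, 2.17], [0.19, 2.56], [-1.23, 4.37], [0.02, 3.11], [-2.88, 2.88]. Speed limits (rad/s): [2.39, 2.39, 3.01, 3.14, 3.14, 3.14].

## Interface

Orientations are given as a unit quaternion [w, x, y, z].
In Python, from rig import ctrl gives the robot as it stands.
- The arm moves only by the tool send_rows, never from a script. Its argument "targets" is a list of rows, each an object with "offset": the shift along the world's x, y, z in cm, a list of three; "spin": the turn about the world's z in rad. A call has 1 to 8 rows; each row is the pose to reach, as a shift and turn from the pose commanded when the call began; what a row does not reach only later rows make up. A row lasts 1/12 s, in which the tool goes at most 41.7 mm and 7.16 degrees, less where a joint would pass 70% of its speed; a pose out of reach is approached as far as the arm can. A call with a gripper value outside its range is refused whole. "grip" is the opening, from 0 (shut) to 1 (fully open), set as the call begins (left out, the last holds). The fingers move at their own pace and stop on an object; "squeeze" is the grip in N (left out, the last holds). Time passes only in rows, so rows that repeat a pose let the fingers close. It gives the time, the measured TCP pose, the force, the opening and the grip force at its end, in the units of the state.
- ctrl.sense(): the state, without advancing time (a new reading comes with each control period).
- ctrl.capture(name): name is "scene" or "top" or "wrist"; returns (picture, depth): 420x560x3 uint8, red, green, blue; 420x560 float32, mm along the optical axis (not along the pixel's ray), 0 where there is no reading.
- ctrl.calibration(name): a dict with "fx", "fy", "cx", "cy" (pixels), "view" (4x4, takes a point from world to camera coordinates); the wrist camera has in their place "mount" (4x4, takes a point from camera to tool coordinates, whose origin is the TCP and whose axes are the flange's). Camera axes: x right, y down, z forward; pixel columns grow to the right and rows downward; lengths in mm; the calibration is good to about 2 mm. A picture is of the moment at which its call begins: read the wrist's pose just before it. calibration takes no time and is no camera call.
- ctrl.finish_job(): hands the job in; it is judged then, once.
Trained networks look in the newest picture that a camera, given by its name, has taken for a name from the list of things; names that differ only in an ending like _2 or _b are one class to them, and where a whole thing is asked for, a point or a joint stands for the part that bears it (a point fixed in the world has none). Each returns a list of dicts, best first, with "conf" (0 to 1); they miss things now and then, are a little off and sometimes report something else, mostly with a low value. They report only what shows in the picture. A call takes as long as a camera call.
- ctrl.search_frame(camera, query): "box" ([left, top, right, bottom] in pixels, round what is visible of it).
- ctrl.place_of(camera, query): "uv" ([column, row] in pixels: a listed point, or the origin of a listed thing).
The state is a dict: "time_s": time; "joints": joint angles; "dq": joint speeds; "tau": joint torques, N m; "eef_pos": TCP position; "ee_rot": TCP orientation; "force": force on the tool from outside, world axes, zero at the start; "wrist_torque": the same for the moment, N m; "grip_width": opening from 0.0 (shut) to 1.0 (fully open); "grip_force": force on a finger pad.
Only numpy, scipy, OpenCV 4.12 (cv2) and the standard library are available. Lean on these libraries where they do the work, as an engineer would, in place of code of your own. Each camera call takes 0.05 s, during which the arm holds its last target. There are 200 camera calls.

## Task

The worn disc of the pottery grinder has to come off: on the machine with the larger disc, loosen the T-bar nut in the middle of the disc by about a sixth of a turn or more. It has a left-hand thread, so it loosens clockwise seen from above; feel that it gives that way and do not tighten it. Leave the nut of the other, small-disc machine alone.

Things in the scene. Friction and masses are not known exactly. Their poses are not given: they have to be found in the camera images.
- disc_nut (a joint): How far the left-hand nut on the larger disc (160 mm across, dark steel, 90 mm above the table) is loosened, in rad: 0 is workshop-tight; grows clockwise seen from above; 0 to 0.1 at the start. Steady friction of about 0.25 N m; stays where left, does not rise; a ring stops it at 2.2. Counter-clockwise tightens it, to a dead stop at -0.3.
- disc_nut_grip (a point): On that nut's axis at gripping height, 125 mm above the table, 35 mm above the disc. Bare steel upright bar 60 mm long (this point's x), 14 mm thick (y), 36 mm high: 23 mm below to 13 mm above this point, on a round foot 32 mm wide, 8 mm high. Axes turn with the nut, z up; grip the flat sides from above. Grey housing 200 x 180 mm, fixed, turned up to 30 degrees.
- pad_nut (a joint): Angle in rad of the nut on the other machine, clockwise seen from above positive, about 0 at the start. To be left alone.
- pad_nut_grip (a point): The same point on the other machine's nut: the same steel bar nut, but on a black rubber pad only 96 mm across and a smaller grey housing, 160 x 150 mm. It stands to the left or the right of the grinder, 0.28 m or more away.

How it is judged (in metres and radians):
At the end, for the whole second after the job is handed in: The nut on the larger disc stands loosened, at 0.85 rad (49 degrees) or more clockwise from tight, let go and at rest (value of joint disc_nut above 0.85 rad and velocity of joint disc_nut between -0.1 and 0.1 rad/s); the robot touches nothing.
It fails at once if the left-hand nut is tightened further (turned counter-clockwise to more than 0.12 rad past tight) (value of joint disc_nut below -0.12 rad).
It fails at once if the other machine's nut is turned (more than 0.25 rad either way from 0) (value of joint pad_nut below -0.25 rad or value of joint pad_nut above 0.25 rad).
It also fails if it takes over 32 s, if anything falls off the work surface, if the arm or the gripper's body presses on something with over 40 N, if the wrist force passes 120 N, or if a joint passes its speed limit or range.

## Working session

There is one attempt and no reset: what is moved stays moved. The work goes in short steps, Python scripts to look and compute and a tool call to move; the robot and the scene stay as the last step left them, time stands still between calls to the robot, and variables do not carry over. Pictures are saved under pics/ and viewed, at most 10 in all, crops included, and the job is handed in when it is done.

Besides the shell and the picture viewer there is one more tool, called after "Emit:" by a JSON object that holds its "name" and its "arguments", one argument or row to a line. send_rows: Moves the arm, as the interface text tells. Its arguments: {"type":"object","properties":{"targets":{"type":"array"},"grip":{"type":"number"},"squeeze":{"type":"number"}},"required":["targets"]}

```bash
mkdir -p pics; ls
cat > h.py <<'E'
import numpy as np, cv2
from rig import ctrl
from scipy.spatial.transform import Rotation as R
def deproj(name,depth,uv,d=None,T=None):
    c=ctrl.calibration(name); u,v=uv
    if d is None:
        p=depth[int(v)-2:int(v)+3,int(u)-2:int(u)+3]; d=np.median(p[p>0])
    pc=np.array([(u-c['cx'])/c['fx']*d,(v-c['cy'])/c['fy']*d,d,1])
    return (np.linalg.inv(np.array(c['view']))@pc)[:3] if T is None else (T@pc)[:3]
E
python3 - <<'E'
from h import *
s=ctrl.sense(); print({k:np.round(v,3) for k,v in s.items()})
im={}
for n in('top','scene'):
    p,d=ctrl.capture(n); im[n]=p; cv2.imwrite(f'pics/{n}.png',p[...,::-1])
    for q in('disc_nut_grip','pad_nut_grip'):
        for r in ctrl.place_of(n,q)[:3]:
            print(n,q,r,np.round(deproj(n,d,r['uv'])))
    print(ctrl.search_frame(n,'disc_nut')[:3])
E
```

```text
pics
{'time_s': np.float64(0.0), 'joints': array([-1.555,  0.313,  1.498, -0.   ,  1.331, -0.223]), 'dq': array([-0.   ,  0.   , -0.001,  0.001,  0.   , -0.001]), 'tau': array([-1.0000e-03, -4.1227e+01, -2.5975e+01, -0.0000e+00,  4.0000e-03,
       -0.0000e+00]), 'eef_pos': array([ 124.154, -509.811,  210.533]), 'ee_rot': array([-0.001,  0.993,  0.119,  0.   ]), 'force': array([-0.124, -0.637,  0.829]), 'wrist_torque': array([-0.014,  0.01 , -0.03 ]), 'grip_force': np.float64(0.0), 'grip_width': np.float64(1.002)}
top disc_nut_grip {'uv': [146.3, 227.0], 'conf': 0.76} [519. 210. 139.]
top pad_nut_grip {'uv': [380.9, 205.2], 'conf': 0.77} [ 554. -202.  140.]
[{'box': [128.2, 215.5, 165.9, 236.6], 'conf': 0.86}]
scene disc_nut_grip {'uv': [392.4, 226.4], 'conf': 0.91} [525. 213. 128.]
scene pad_nut_grip {'uv': [151.9, 210.5], 'conf': 0.59} [ 559. -199.  124.]
[{'box': [373.7, 213.9, 414.1, 240.8], 'conf': 0.67}]
```

View pics/top.png

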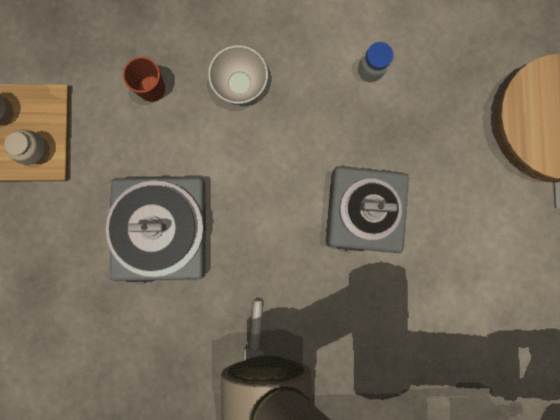

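The picture confirms the networks' labels: the larger disc is on the left with its nut at about (146,227), bar near-horizontal in the image. The small pad machine is at (381,205).

```bash
cat >> h.py <<'E'
def cloud(name,d,T=None):
    c=ctrl.calibration(name); v,u=np.nonzero(d>0); z=d[v,u]
    P=np.stack([(u-c['cx'])/c['fx']*z,(v-c['cy'])/c['fy']*z,z,np.ones_like(z)])
    M=np.linalg.inv(np.array(c['view'])) if T is None else T
    return (M@P)[:3].T
def bar(P,xy,lo=120,hi=150):
    m=(np.hypot(P[:,0]-xy[0],P[:,1]-xy[1])<50)&(P[:,2]>lo)&(P[:,2]<hi)
    Q=P[m][:,:2].astype(np.float32); r=cv2.minAreaRect(Q)
    w,V=np.linalg.eigh(np.cov(Q.T)); a=V[:,1]
    return len(Q),Q.mean(0),r,np.arctan2(a[1],a[0])%np.pi,np.median(P[m][:,2])
E
python3 - <<'E'
from h import *
p,d=ctrl.capture('top'); print(bar(cloud('top',d),(520,211)))
E
```

```text
(286, array([519.8554 , 212.48622], dtype=float32), ((519.9560546875, 213.8554229736328), (59.158729553222656, 12.613504409790039), 89.77535247802734), np.float64(1.561098277265319), np.float64(136.55053985001751))
```

Emit:
{"name": "send_rows", "arguments": {
  "targets": [
    {"offset": [2, 3.6, 1], "spin": 0.12},
    {"offset": [4, 7.2, 2], "spin": 0.24},
    {"offset": [6, 10.8, 3], "spin": 0.36},
    {"offset": [8, 14.4, 4], "spin": 0.48},
    {"offset": [10, 18, 4], "spin": 0.6},
    {"offset": [12, 21.6, 4], "spin": 0.72},
    {"offset": [14, 25.2, 4], "spin": 0.84},
    {"offset": [16, 28.8, 4], "spin": 0.96}
  ]
}}

```text
time_s: 1.12
eef_pos: [284.1, -221.0, 251.3]
ee_rot: [0.0, 0.824, 0.566, 0.0]
force: [1.3, -0.3, -1.0]
grip_width: 1.007
grip_force: 0.0
```

Emit:
{"name": "send_rows", "arguments": {
  "targets": [
    {"offset": [2, 3.6, 0], "spin": 0.12},
    {"offset": [4, 7.2, 0], "spin": 0.24},
    {"offset": [6, 10.8, 0], "spin": 0.36},
    {"offset": [8, 14.4, 0], "spin": 0.36},
    {"offset": [10, 18, 0], "spin": 0.36},
    {"offset": [12, 21.6, 0], "spin": 0.36},
    {"offset": [14, 25.2, 0], "spin": 0.36},
    {"offset": [16, 28.8, 0], "spin": 0.36}
  ]
}}

```text
time_s: 1.78
eef_pos: [444.3, 67.5, 251.3]
ee_rot: [0.0, 0.711, 0.703, 0.0]
force: [0.3, -0.6, -0.2]
grip_width: 0.997
grip_force: 0.0
```

Emit:
{"name": "send_rows", "arguments": {
  "targets": [
    {"offset": [2, 3.6, 0], "spin": 0},
    {"offset": [4, 7.2, 0], "spin": 0},
    {"offset": [6, 11, 0], "spin": 0},
    {"offset": [7.5, 14.3, 0], "spin": 0},
    {"offset": [7.5, 14.3, 0], "spin": 0},
    {"offset": [7.5, 14.3, 0], "spin": 0}
  ]
}}

```text
time_s: 2.28
eef_pos: [518.7, 209.4, 250.2]
ee_rot: [-0.0, 0.71, 0.704, -0.001]
force: [-0.9, -0.0, -0.4]
grip_width: 0.997
grip_force: 0.0
```

```bash
cat > look.py <<'E'
from h import *
import sys
s=ctrl.sense(); p,d=ctrl.capture('wrist'); cv2.imwrite(f'pics/{sys.argv[1]}.png',p[...,::-1])
w,x,y,z=s['ee_rot']; T=np.eye(4); T[:3,:3]=R.from_quat([x,y,z,w]).as_matrix(); T[:3,3]=s['eef_pos']
T=T@np.array(ctrl.calibration('wrist')['mount'])
P=cloud('wrist',d,T); print(bar(P,(520,211)))
print(s['eef_pos'],2*np.arctan2(y,x),s['joints'],s['time_s'])
for r in ctrl.place_of('wrist','disc_nut_grip')[:2]: print(r, deproj('wrist',d,r['uv'],T=T))
E
python3 look.py w1
```

```text
(1234, array([519.33295, 216.80986], dtype=float32), ((519.3230590820312, 214.6707000732422), (60.53413009643555, 13.921558380126953), 89.95317077636719), np.float64(1.5812368851222818), np.float64(138.27541586532027))
[518.74106826 209.42509861 250.21001719] 1.5613421107684977 [ 1.74336893e-01  3.66767451e-01  1.32145119e+00 -1.01256334e-04
  1.45475162e+00  1.83802902e-01] 2.2833
{'uv': [275.8, 186.5], 'conf': 0.96} [520.3853912  220.17475892 138.80819684]
```

View pics/w1.png

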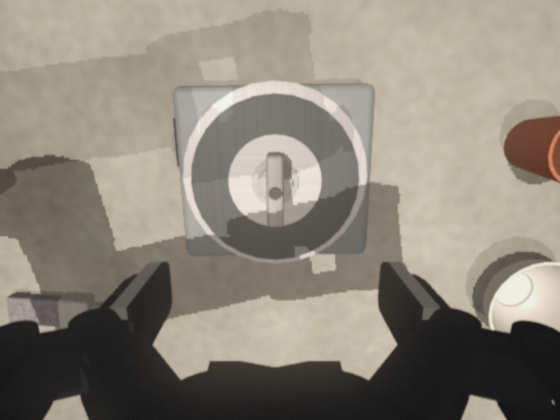

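Bar runs along image column 275, rows 153–225, on the large disc, with both cameras agreeing on centre ≈(519.5, 214.3) and yaw ≈1.57. Descend around it.

Emit:
{"name": "send_rows", "arguments": {
  "targets": [
    {"offset": [0.1, 0.5, -3], "spin": 0.01},
    {"offset": [0.1, 0.5, -6], "spin": 0.01},
    {"offset": [0.1, 0.5, -9], "spin": 0.01},
    {"offset": [0.1, 0.5, -11.5], "spin": 0.01},
    {"offset": [0.1, 0.5, -13], "spin": 0.01},
    {"offset": [0.1, 0.5, -14.2], "spin": 0.01},
    {"offset": [0.1, 0.5, -14.2], "spin": 0.01},
    {"offset": [0.1, 0.5, -14.2], "spin": 0.01}
  ],
  "grip": 1
}}

```text
time_s: 3.05
eef_pos: [519.8, 212.2, 109.7]
ee_rot: [0.0, 0.708, 0.706, 0.0]
force: [-0.2, 0.0, 2.0]
grip_width: 0.996
grip_force: 0.0
```

Emit:
{"name": "send_rows", "arguments": {
  "targets": [
    {"offset": [0, 0, 0], "spin": 0},
    {"offset": [0, 0, 0], "spin": 0},
    {"offset": [0, 0, 0], "spin": 0},
    {"offset": [0, 0, 0], "spin": 0},
    {"offset": [0, 0, 0], "spin": 0},
    {"offset": [0, 0, 0], "spin": 0},
    {"offset": [0, 0, 0], "spin": 0},
    {"offset": [0, 0, 0], "spin": 0}
  ],
  "grip": 0,
  "squeeze": 90
}}

```text
time_s: 3.72
eef_pos: [518.8, 213.2, 109.6]
ee_rot: [-0.001, 0.708, 0.707, -0.001]
force: [-7.4, -1.3, 8.9]
grip_width: 0.127
grip_force: 88.7
```

Emit:
{"name": "send_rows", "arguments": {
  "targets": [
    {"offset": [-0.05, 0.1, 0], "spin": -0.05},
    {"offset": [-0.05, 0.1, 0], "spin": -0.12},
    {"offset": [-0.05, 0.1, 0], "spin": -0.2},
    {"offset": [-0.05, 0.1, 0], "spin": -0.2}
  ]
}}

```text
time_s: 4.05
eef_pos: [518.4, 213.3, 109.6]
ee_rot: [0.0, 0.776, 0.631, -0.002]
force: [-6.6, -6.8, 7.7]
grip_width: 0.131
grip_force: 88.7
```

```bash
python3 -c "
from h import *
s=ctrl.sense();print(s['force'],s['wrist_torque'],s['eef_pos'],s['ee_rot'],s['joints'])"
```

```text
[-6.62516708 -6.84206912  7.73042046] [-1.08408241  1.20212637  0.03714446] [518.44682834 213.27999702 109.64496721] [ 1.68422715e-04  7.75904596e-01  6.30848438e-01 -1.50950263e-03] [ 0.18218348  0.48785177  1.52078514 -0.00192358  1.13544359  0.38849892]
```

It gives clockwise with little resistance; continue, with a slight recentring.

Emit:
{"name": "send_rows", "arguments": {
  "targets": [
    {"offset": [-0.05, -0.1, 0], "spin": -0.1},
    {"offset": [-0.05, -0.1, 0], "spin": -0.2},
    {"offset": [-0.05, -0.1, 0], "spin": -0.3},
    {"offset": [-0.05, -0.1, 0], "spin": -0.4},
    {"offset": [-0.05, -0.1, 0], "spin": -0.5},
    {"offset": [-0.05, -0.1, 0], "spin": -0.5}
  ]
}}

```text
time_s: 4.55
eef_pos: [517.7, 213.6, 109.7]
ee_rot: [-0.001, 0.908, 0.419, -0.001]
force: [-7.1, 0.5, 8.4]
grip_width: 0.13
grip_force: 88.7
```

Emit:
{"name": "send_rows", "arguments": {
  "targets": [
    {"offset": [0, 0, 0], "spin": -0.1},
    {"offset": [0, 0, 0], "spin": -0.2},
    {"offset": [0, 0, 0], "spin": -0.3},
    {"offset": [0, 0, 0], "spin": -0.4},
    {"offset": [0, 0, 0], "spin": -0.5},
    {"offset": [0, 0, 0], "spin": -0.6},
    {"offset": [0, 0, 0], "spin": -0.6}
  ]
}}

```text
time_s: 5.13
eef_pos: [517.2, 214.3, 109.7]
ee_rot: [-0.001, 0.991, 0.132, -0.001]
force: [-8.9, 4.8, 8.2]
grip_width: 0.126
grip_force: 88.8
```

Turned about 1.3 rad in all. Release and lift.

Emit:
{"name": "send_rows", "arguments": {
  "targets": [
    {"offset": [0, 0, 0], "spin": 0},
    {"offset": [0, 0, 0], "spin": 0},
    {"offset": [0, 0, 0], "spin": 0},
    {"offset": [0, 0, 0], "spin": 0},
    {"offset": [0, 0, 0], "spin": 0},
    {"offset": [0, 0, 0], "spin": 0},
    {"offset": [0, 0, 0], "spin": 0},
    {"offset": [0, 0, 0], "spin": 0}
  ],
  "grip": 1
}}

```text
time_s: 5.8
eef_pos: [518.8, 213.1, 109.1]
ee_rot: [0.0, 0.991, 0.134, -0.0]
force: [0.1, 0.1, 0.5]
grip_width: 1.0
grip_force: 0.0
```

Emit:
{"name": "send_rows", "arguments": {
  "targets": [
    {"offset": [0, 0, 1.5], "spin": 0},
    {"offset": [0, 0, 4], "spin": 0},
    {"offset": [0, 0, 7], "spin": 0},
    {"offset": [0, 0, 10], "spin": 0},
    {"offset": [0, 0, 13], "spin": 0},
    {"offset": [0, 0, 14], "spin": 0},
    {"offset": [0, 0, 14], "spin": 0},
    {"offset": [0, 0, 14], "spin": 0}
  ]
}}

```text
time_s: 6.47
eef_pos: [518.6, 213.1, 248.3]
ee_rot: [0.0, 0.991, 0.134, -0.0]
force: [-0.5, 0.3, -0.4]
grip_width: 1.001
grip_force: 0.0
```

```bash
python3 look.py w2
```

```text
(1251, array([521.5789 , 215.57169], dtype=float32), ((519.1253051757812, 214.96315002441406), (60.147857666015625, 14.001443862915039), 15.564630508422852), np.float64(0.2684046408305547), np.float64(138.29405590345806))
[518.57427135 213.09621352 248.26142536] 0.26876511173095985 [ 1.80942614e-01  3.70152358e-01  1.32168979e+00 -1.35135167e-05
  1.45048053e+00  1.48297546e+00] 6.4667
{'uv': [272.3, 194.7], 'conf': 0.66} [522.98273708 216.15293744 140.31135715]
```

View pics/w2.png

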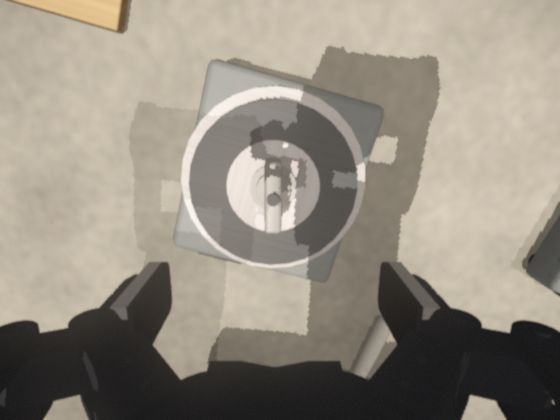

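The bar (column 273, rows 157–233) has turned with the gripper relative to the housing: yaw went from 1.57 to 0.27, so 1.30 rad clockwise. The gripper is clear of it.

```bash
python3 -c "
from rig import ctrl
print(ctrl.finish_job())"
```

```text
the job is handed in; nothing more can be done
None
```

The larger disc's nut is loosened about 1.3 rad clockwise, measured from the wrist camera, and released. The small-disc machine's nut was not touched, and the job is handed in, but the hand-in gave no verdict.

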